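# Take a level scoop of plastic rods for weighing

### The job

Take the rod scoop by its upright black grip, reach in under the strike bar and dig a heaped scoop of rods out of the sloping bin. Then lift the scoop until its back wall or neck lightly touches the underside of the strike bar, and draw it back just under the bar, so that the extra rods are struck off into the bin and one full level layer of three rods stays in the pocket. Set the loaded scoop down flat on the middle of the balance pan and let go; all other rods must be in the bin and the beaker, the timer and the centrifuge tube left alone.

Things in the scene. Friction and masses are not known exactly. Their poses are not given: they have to be found in the camera images.
- scoop: Steel rod scoop, 148 mm long, 70 mm wide, 160 g, standing on its flat underside. Origin: on the underside below the middle of the pocket; x points along the tongue to the lip, y across, z up. From the pocket's back wall a flat neck (22 mm wide, 16.5 to 22.5 mm above the underside) runs back to an upright black grip. It stands by itself, empty or loaded
- slot_mid (a point): Where the axis of the middle rod of a level layer lies, 11.5 mm above the scoop's origin. Pocket: floor 2.5 mm above the underside, 56 mm long in x, 70 wide, sides open (rods overhang); holds exactly 3 rods. Back wall x -31 to -28, top 22.5 mm above the underside (2 mm over a level layer, flush with the neck's top). Lip x 28 to 31, 6 mm high, then a thin ramp down to the underside at x 44
- slot_back (a point): Where the axis of the rearmost rod of a level layer lies, 18 mm behind slot_mid (-x of the scoop)
- slot_front (a point): Where the axis of the foremost rod of a level layer lies, 18 mm ahead of slot_mid (+x of the scoop)
- grip (a point): Middle of the top of the scoop's upright black grip, 91 mm behind the scoop's origin (-x) and 108 mm above the underside. The grip is 26 mm long in x, 16 mm thick in y and reaches 88 mm down to the neck: hold it from above, fingers on its two y sides
- bin: Grey open bin, fixed, 198 x 132 mm, on a low stand; the whole bin slopes 10 degrees down towards its far wall (+x). Origin: on the bench below its middle, x level to the far side, y across, z up. At the start eight rods lie across it (along y) on its floor against the far wall: a row of five, 91 mm deep, with three on top next to the far wall (34 mm high)
- bin_floor (a point): Middle of the bin's inner floor. The floor is flat and slopes 10 degrees down to +x of the bin; along the slope it reaches 95 mm each way, 62 mm each way in y. Far and side walls stand 60 mm square off the floor; the near wall is only a sill 12 mm off the floor
- strike_bar: Straight rigid steel bar, 158 mm long in y, 12 mm wide, 14 mm high, fixed across over the bin, parallel to the sloping floor, about 22 mm to the near side of the floor's middle, on posts in clamps outside the side walls. Origin: middle of its flat underside, frame level as the bin's. The underside is set 44 to 56 mm off the floor, differently each time
- balance: White bench balance, fixed, 200 x 180 mm, its body's top 38 mm above the bench, with a rectangular steel pan on top. Origin: middle of its underside; x points away from its small dark display (which faces the robot's side), z up
- pan (a point): Middle of the top of the balance pan (pan 130 mm in x by 140 mm in y, flat, rigid), 52 mm above the bench; axes as the balance's
- beaker: Bystander: small clear beaker, 46 mm wide, 59 mm high; origin under its middle
- timer_b: Bystander: white kitchen-type timer lying flat, 58 x 66 x 18 mm; origin under its middle
- tube_b: Bystander: capped conical tube lying down, 112 mm long, 21 mm thick; origin under its middle
- rod_0: Smooth, slippery white plastic rod with round ends, 18 mm thick, 110 mm long overall, 15 to 31 g (one of eight alike). Origin at its middle; its own y lies along the rod
- rod_1: Smooth, slippery white plastic rod with round ends, 18 mm thick, 110 mm long overall, 15 to 31 g (one of eight alike). Origin at its middle; its own y lies along the rod
- rod_2: Smooth, slippery white plastic rod with round ends, 18 mm thick, 110 mm long overall, 15 to 31 g (one of eight alike). Origin at its middle; its own y lies along the rod
- rod_3: Smooth, slippery white plastic rod with round ends, 18 mm thick, 110 mm long overall, 15 to 31 g (one of eight alike). Origin at its middle; its own y lies along the rod
- rod_4: Smooth, slippery white plastic rod with round ends, 18 mm thick, 110 mm long overall, 15 to 31 g (one of eight alike). Origin at its middle; its own y lies along the rod
- rod_5: Smooth, slippery white plastic rod with round ends, 18 mm thick, 110 mm long overall, 15 to 31 g (one of eight alike). Origin at its middle; its own y lies along the rod
- rod_6: Smooth, slippery white plastic rod with round ends, 18 mm thick, 110 mm long overall, 15 to 31 g (one of eight alike). Origin at its middle; its own y lies along the rod
- rod_7: Smooth, slippery white plastic rod with round ends, 18 mm thick, 110 mm long overall, 15 to 31 g (one of eight alike). Origin at its middle; its own y lies along the rod
There are look-alikes about, which are no part of the job. Leave any purple look-alike of the rod_4 alone.

How it is judged (in metres and radians):
On the way, in this order (a step that is already met when the one before it is completed fails the run):
1. The scoop carries a heaped load: at least one rod lies on top of the rods in the pocket, above the height of the back wall (((z of rod_0 in the frame of scoop above 0.019 m and distance between rod_0 and slot_mid below 0.04 m) or (z of rod_1 in the frame of scoop above 0.019 m and distance between rod_1 and slot_mid below 0.04 m) or (z of rod_2 in the frame of scoop above 0.019 m and distance between rod_2 and slot_mid below 0.04 m) or (z of rod_3 in the frame of scoop above 0.019 m and distance between rod_3 and slot_mid below 0.04 m) or (z of rod_4 in the frame of scoop above 0.019 m and distance between rod_4 and slot_mid below 0.04 m) or (z of rod_5 in the frame of scoop above 0.019 m and distance between rod_5 and slot_mid below 0.04 m) or (z of rod_6 in the frame of scoop above 0.019 m and distance between rod_6 and slot_mid below 0.04 m) or (z of rod_7 in the frame of scoop above 0.019 m and distance between rod_7 and slot_mid below 0.04 m))), for 0.1 s.
2. The heaped scoop is raised until it touches the strike bar (more than 0.5 N between scoop and bar) (((z of rod_0 in the frame of scoop above 0.019 m and distance between rod_0 and slot_mid below 0.04 m) or (z of rod_1 in the frame of scoop above 0.019 m and distance between rod_1 and slot_mid below 0.04 m) or (z of rod_2 in the frame of scoop above 0.019 m and distance between rod_2 and slot_mid below 0.04 m) or (z of rod_3 in the frame of scoop above 0.019 m and distance between rod_3 and slot_mid below 0.04 m) or (z of rod_4 in the frame of scoop above 0.019 m and distance between rod_4 and slot_mid below 0.04 m) or (z of rod_5 in the frame of scoop above 0.019 m and distance between rod_5 and slot_mid below 0.04 m) or (z of rod_6 in the frame of scoop above 0.019 m and distance between rod_6 and slot_mid below 0.04 m) or (z of rod_7 in the frame of scoop above 0.019 m and distance between rod_7 and slot_mid below 0.04 m)) and contact force between scoop and strike_bar above 0.5 N).
3. Lip drawn back past the bar's near side, scoop's underside 18 to 31 mm below the bar's (22.5 touching); three rods side by side in the pocket, none above or on the neck (distance between any of rod_0, rod_1, rod_2, rod_3, rod_4, rod_5, rod_6, rod_7 and slot_back below 0.0165 m and distance between any of rod_0, rod_1, rod_2, rod_3, rod_4, rod_5, rod_6, rod_7 and slot_mid below 0.0165 m and distance between any of rod_0, rod_1, rod_2, rod_3, rod_4, rod_5, rod_6, rod_7 and slot_front below 0.0165 m and not ((z of rod_0 in the frame of scoop above 0.019 m and distance between rod_0 and slot_mid below 0.045 m) or (z of rod_1 in the frame of scoop above 0.019 m and distance between rod_1 and slot_mid below 0.045 m) or (z of rod_2 in the frame of scoop above 0.019 m and distance between rod_2 and slot_mid below 0.045 m) or (z of rod_3 in the frame of scoop above 0.019 m and distance between rod_3 and slot_mid below 0.045 m) or (z of rod_4 in the frame of scoop above 0.019 m and distance between rod_4 and slot_mid below 0.045 m) or (z of rod_5 in the frame of scoop above 0.019 m and distance between rod_5 and slot_mid below 0.045 m) or (z of rod_6 in the frame of scoop above 0.019 m and distance between rod_6 and slot_mid below 0.045 m) or (z of rod_7 in the frame of scoop above 0.019 m and distance between rod_7 and slot_mid below 0.045 m)) and x of strike_bar in the frame of scoop between 0.046 and 0.11 m and z of strike_bar in the frame of scoop between 0.018 and 0.031 m and y of strike_bar in the frame of scoop between -0.03 and 0.03 m), for 0.1 s.
At the end, for the whole second after the job is handed in: The scoop stands released and at rest, flat (within 4 degrees) on the balance pan, its pocket's middle within 45 mm of the pan's middle along each pan axis; three rods lie side by side in the pocket, none above them or on the neck; the other five rods are inside the bin (distance between any of rod_0, rod_1, rod_2, rod_3, rod_4, rod_5, rod_6, rod_7 and slot_back below 0.0165 m and distance between any of rod_0, rod_1, rod_2, rod_3, rod_4, rod_5, rod_6, rod_7 and slot_mid below 0.0165 m and distance between any of rod_0, rod_1, rod_2, rod_3, rod_4, rod_5, rod_6, rod_7 and slot_front below 0.0165 m and not ((z of rod_0 in the frame of scoop above 0.019 m and distance between rod_0 and slot_mid below 0.12 m) or (z of rod_1 in the frame of scoop above 0.019 m and distance between rod_1 and slot_mid below 0.12 m) or (z of rod_2 in the frame of scoop above 0.019 m and distance between rod_2 and slot_mid below 0.12 m) or (z of rod_3 in the frame of scoop above 0.019 m and distance between rod_3 and slot_mid below 0.12 m) or (z of rod_4 in the frame of scoop above 0.019 m and distance between rod_4 and slot_mid below 0.12 m) or (z of rod_5 in the frame of scoop above 0.019 m and distance between rod_5 and slot_mid below 0.12 m) or (z of rod_6 in the frame of scoop above 0.019 m and distance between rod_6 and slot_mid below 0.12 m) or (z of rod_7 in the frame of scoop above 0.019 m and distance between rod_7 and slot_mid below 0.12 m)) and ((x of rod_0 in the frame of bin between -0.1 and 0.1 m and y of rod_0 in the frame of bin between -0.062 and 0.062 m and height (world z) of rod_0 below 0.09 m) or distance between rod_0 and slot_mid below 0.03 m) and ((x of rod_1 in the frame of bin between -0.1 and 0.1 m and y of rod_1 in the frame of bin between -0.062 and 0.062 m and height (world z) of rod_1 below 0.09 m) or distance between rod_1 and slot_mid below 0.03 m) and ((x of rod_2 in the frame of bin between -0.1 and 0.1 m and y of rod_2 in the frame of bin between -0.062 and 0.062 m and height (world z) of rod_2 below 0.09 m) or distance between rod_2 and slot_mid below 0.03 m) and ((x of rod_3 in the frame of bin between -0.1 and 0.1 m and y of rod_3 in the frame of bin between -0.062 and 0.062 m and height (world z) of rod_3 below 0.09 m) or distance between rod_3 and slot_mid below 0.03 m) and ((x of rod_4 in the frame of bin between -0.1 and 0.1 m and y of rod_4 in the frame of bin between -0.062 and 0.062 m and height (world z) of rod_4 below 0.09 m) or distance between rod_4 and slot_mid below 0.03 m) and ((x of rod_5 in the frame of bin between -0.1 and 0.1 m and y of rod_5 in the frame of bin between -0.062 and 0.062 m and height (world z) of rod_5 below 0.09 m) or distance between rod_5 and slot_mid below 0.03 m) and ((x of rod_6 in the frame of bin between -0.1 and 0.1 m and y of rod_6 in the frame of bin between -0.062 and 0.062 m and height (world z) of rod_6 below 0.09 m) or distance between rod_6 and slot_mid below 0.03 m) and ((x of rod_7 in the frame of bin between -0.1 and 0.1 m and y of rod_7 in the frame of bin between -0.062 and 0.062 m and height (world z) of rod_7 below 0.09 m) or distance between rod_7 and slot_mid below 0.03 m) and x of scoop in the frame of pan between -0.045 and 0.045 m and y of scoop in the frame of pan between -0.045 and 0.045 m and z of scoop in the frame of pan between -0.004 and 0.004 m and angle between scoop's own z axis and vertical below 0.07 rad and linear speed of scoop below 0.02 m/s); the robot touches nothing.
It fails at once if the beaker is moved more than 25 mm (distance of beaker from where it was at the start of the episode above 0.025 m).
It fails at once if the timer is moved more than 25 mm (distance of timer_b from where it was at the start of the episode above 0.025 m).
It fails at once if the centrifuge tube is moved more than 25 mm (distance of tube_b from where it was at the start of the episode above 0.025 m).
It fails at once if the scoop is pressed against the strike bar with more than 40 N (contact force between scoop and strike_bar above 40 N).
It also fails if it takes over 66 s, if anything falls off the work surface, if the arm or the gripper's body presses on something with over 40 N, if the wrist force passes 120 N, or if a joint passes its speed limit or range.

### The arm

A 6-joint arm with a two-finger parallel gripper is mounted at the origin on a cart in front of the work surface, level with it; the furniture and walls round the work are solid. World frame = base frame: x ahead of the robot, y to its left, z up, the work surface at z = 0. Lengths are in m, angles in degrees, forces in N, time in s.
With the tool pointing down it reaches from about 0.25 to 0.725 m from the base axis. Payload 9.7 kg.
Tool frame: the origin (TCP) lies at the very end of the fingers, on their centre line; the grasp point (between the pads) lies bot.tcp_to_grasp behind it (bot.tcp_to_grasp is the distance from the TCP to the grasp point, in m); z points along the fingers, y is the line along which they close (so a half turn about z gives the same grasp; the last joint's range is limited). The gripper opens to 85 mm and grips with 20 to 120 N. Pads are 22 mm wide; open, the fingers measure 114 mm over their backs; the gripper's body (76 mm by 85 mm) begins 54 mm behind the grasp point. The pads swing forward as they close: fully open they stand 13 mm farther back than shut.
Start: joints at [-72.88, 4.979, 10.078, 95.1, 0, 90], TCP at [0.162, -0.526, 0.231] pointing down, gripper open.
Joint ranges: [-179.16, 179.16], [-48.56, 103.87], [-65.8, 70.77], [-126.05, 130.52], [-82.76, 87.17], [-180, 180]. Speed limits (degrees/s): [127.2, 127.2, 147.25, 180, 180, 180].

### API

Orientations are given as a 3x3 rotation matrix whose columns are the frame's x, y, z axes.
In Python, from station import bot gives the robot as it stands.
- The arm moves only by the shell command python3 -m pendant 'ROWS'. ROWS is JSON, a list that holds one entry, the list of rows, each a list of 7 numbers: the shift along the tool's x, y, z in units of 25 mm (1.0 is 25 mm), then the turn, a rotation vector about the tool's x, y, z in units of 6 degrees (1.0 is 6 degrees), then the closure, from 0 (fully open) to 1 (shut). A call has exactly 8 rows; each row is the pose to reach, as a shift and turn from the pose commanded when the call began, along the tool's axes at that moment; what a row does not reach only later rows make up. A row lasts 1/12 s, in which the tool goes at most 41.7 mm and 7.16 degrees, less where a joint would pass 70% of its speed; a pose out of reach is approached as far as the arm can. A call with a gripper value outside its range is refused whole. The fingers move at their own pace and stop on an object; the grip force is fixed at half the most. Time passes only in rows, so rows that repeat a pose let the fingers close, or fill a call up. It gives the time, the measured TCP pose, the force, the opening and the grip force at its end, in the units of the state.
- bot.get_obs(): the state, without advancing time (a new reading comes with each control period).
- bot.camera(name): name is "scene" or "top" or "wrist"; returns a dict with "color" (420x560x3 uint8, red, green, blue), "range_z" (420x560 float32, m along the optical axis (not along the pixel's ray), 0 where there is no reading), "intrinsics" (3x3 intrinsics, pixels), "R" (3x3) and "t" (3): a world point X has camera coordinates R X + t. Camera axes: x right, y down, z forward; pixel columns grow to the right and rows downward; lengths in m; the calibration is good to about 2 mm. A picture is of the moment at which its call begins.
- bot.sign_off(): hands the job in; it is judged then, once.
Trained networks look in the newest picture that a camera, given by its name, has taken for a name from the list of things; names that differ only in an ending like _2 or _b are one class to them, and where a whole thing is asked for, a point or a joint stands for the part that bears it (a point fixed in the world has none). Each returns a list of dicts, best first, with "p" (0 to 1); they miss things now and then, are a little off and sometimes report something else, mostly with a low value. They report only what shows in the picture. A call takes as long as a camera call. They do not tell look-alikes from the thing itself.
- bot.outline_of(camera, thing): "pixels" (420x560 bool, what is visible of it) and "rect" ([centre column, centre row, width, height] in pixels, round what is visible of it).
The state is a dict: "time": time; "q": joint angles; "qvel": joint speeds; "joint_torque": joint torques, N m; "position": TCP position; "eef_rot": TCP orientation; "wrist_force": force on the tool from outside, world axes, zero at the start; "ft_torque": the same for the moment, N m; "width": finger opening in m; "finger_force": force on a finger pad.
Only numpy, scipy, OpenCV 4.12 (cv2) and the standard library are available. Lean on these libraries where they do the work, as an engineer would, in place of code of your own. Each camera call takes 0.05 s, during which the arm holds its last target. There are 200 camera calls.

## Working session

There is one attempt and no reset: what is moved stays moved. The work goes in short steps, Python scripts to look and compute and a shell command to move; the robot and the scene stay as the last step left them, time stands still between calls to the robot, and variables do not carry over. Pictures are saved under pics/ and viewed, at most 10 in all, crops included, and the job is handed in when it is done.

```bash
mkdir -p pics; ls; cat > h.py <<'E'
import numpy as np, cv2
from station import bot
def cam(n,save=None):
    c=bot.camera(n)
    if save: cv2.imwrite('pics/'+save,c['color'][:,:,::-1])
    return c
def cloud(c):
    z=c['range_z'];K=c['intrinsics'];v,u=np.indices(z.shape)
    P=np.stack([(u-K[0,2])/K[0,0]*z,(v-K[1,2])/K[1,1]*z,z],-1)
    W=(P-c['t'])@c['R']; W[z==0]=np.nan
    return W
def proj(c,X):
    p=c['intrinsics']@(c['R']@np.asarray(X)+c['t']); return p[:2]/p[2]
E
python3 - <<'E'
from h import *
o=bot.get_obs(); print(o['time'],o['position'],o['eef_rot'],o['width'],bot.tcp_to_grasp)
a=cam('scene');b=cam('top')
for n,c in(('scene',a),('top',b)):
    print(n,'campos',-c['R'].T@c['t'])
    W=cloud(c)
    for t in['scoop','grip','bin','strike_bar','balance','beaker','timer_b','tube_b','rod_0']:
        for r in bot.outline_of(n,t)[:9]:
            if r['p']<.3: continue
            p=W[r['pixels']]
            print(t,round(r['p'],2),np.round(r['rect']),np.round(np.nanmedian(p,0),3),np.round(np.nanpercentile(p,2,axis=0),3),np.round(np.nanpercentile(p,98,axis=0),3))
cv2.imwrite('pics/a.png',np.vstack([a['color'],b['color']])[:,:,::-1][:, :][::1])
im=np.hstack([a['color'],b['color']])[:,:,::-1]; cv2.imwrite('pics/ab.png',cv2.resize(im,(800,300)))
cv2.imwrite('pics/top.png',cv2.resize(b['color'][:,:,::-1],(800,600)))
E
```

```text
pics
0.0 [ 0.16182414 -0.52543628  0.23058334] [[ 9.55707731e-01  2.94317144e-01 -3.89226913e-04]
 [ 2.94317402e-01 -9.55706939e-01  1.23020096e-03]
 [-9.91762716e-06 -1.29026883e-03 -9.99999168e-01]] 0.08521920504981183 0.0187
scene campos [-0.05438961  0.61375793  0.67501254]
scoop 0.88 [283. 234.  71.  46.] [ 0.537 -0.026  0.018] [ 0.477 -0.05  -0.   ] [0.615 0.034 0.108]
grip 0.81 [285. 235.  74.  49.] [ 0.536 -0.026  0.02 ] [ 0.477 -0.116  0.   ] [0.618 0.033 0.108]
bin 0.74 [192. 271. 118. 102.] [0.568 0.192 0.048] [0.501 0.12  0.002] [0.704 0.268 0.096]
strike_bar 0.59 [194. 254.  64.  51.] [0.581 0.198 0.097] [0.573 0.113 0.077] [0.592 0.266 0.102]
beaker 0.73 [226. 216.  15.  31.] [0.694 0.018 0.04 ] [ 0.68  -0.009  0.006] [0.725 0.035 0.058]
timer_b 0.92 [379. 246.  31.  24.] [ 0.386 -0.142  0.015] [ 0.357 -0.183 -0.   ] [ 0.42  -0.117  0.018]
timer_b 0.4 [282. 234.  71.  50.] [ 0.534 -0.026  0.021] [ 0.477 -0.051  0.   ] [0.611 0.034 0.108]
tube_b 0.53 [229. 206.  40.  14.] [ 0.747 -0.051  0.015] [ 0.725 -0.079  0.   ] [0.796 0.005 0.022]
rod_0 0.91 [300. 306.  52.  17.] [
[... 1421 characters left out ...]
046 -0.001] [0.621 0.038 0.109]
timer_b 0.59 [343. 297.  40.  35.] [ 0.395 -0.152  0.016] [ 0.361 -0.186 -0.   ] [ 0.426 -0.119  0.02 ]
tube_b 0.86 [290. 119.  40.  36.] [ 0.764 -0.037  0.016] [ 0.729 -0.082 -0.002] [0.803 0.005 0.022]
rod_0 0.94 [176. 151.  51.   8.] [0.68  0.192 0.046] [0.672 0.142 0.041] [0.69  0.243 0.051]
rod_0 0.91 [173. 160.  55.   6.] [0.663 0.193 0.05 ] [0.654 0.142 0.045] [0.672 0.241 0.054]
rod_0 0.83 [214. 295.  42.  31.] [0.393 0.106 0.017] [0.364 0.067 0.011] [0.424 0.15  0.021]
rod_0 0.77 [176. 183.  55.  12.] [0.615 0.188 0.042] [0.606 0.139 0.031] [0.627 0.239 0.046]
rod_0 0.77 [175. 170.  53.   8.] [0.645 0.186 0.053] [0.637 0.141 0.047] [0.655 0.239 0.057]
```

View pics/top.png

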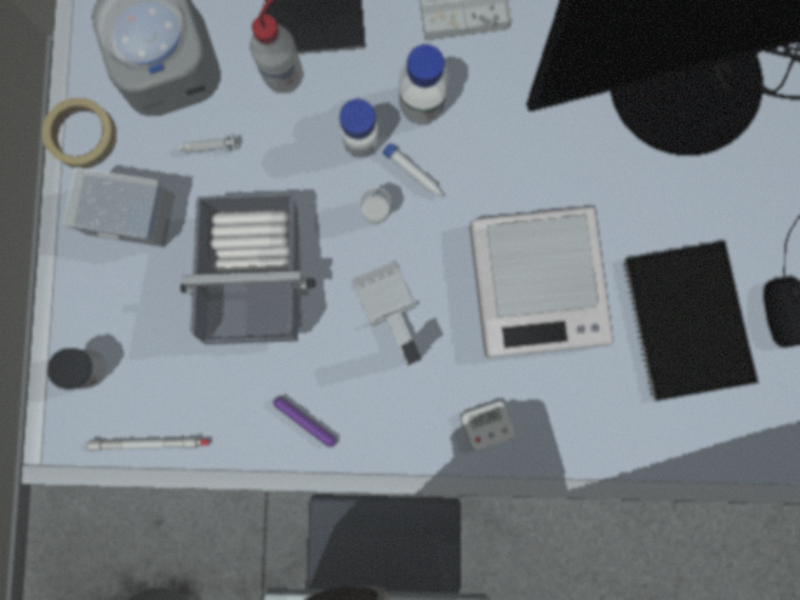

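```bash
python3 - <<'E'
from h import *
# fine measure with both cams
def fit(n):
    c=cam(n);W=cloud(c);col=c['color'].astype(int)
    sc=(W[...,0]>.46)&(W[...,0]<.64)&(abs(W[...,1])<.06)
    g=W[sc&(W[...,2]>.1)]
    print(n,'grip top n',len(g),np.round(g.mean(0),4),'ext',np.round(g.min(0),4),np.round(g.max(0),4))
    nk=W[sc&(W[...,2]>.012)&(W[...,2]<.03)]
    print('neck/back',len(nk),np.round(nk.mean(0),4),np.round(nk.min(0),4),np.round(nk.max(0),4))
    if n=='top':
        xy=(g[:,:2]); r=cv2.minAreaRect(xy.astype(np.float32)*1000);print('griprect',r)
        s=W[sc&(W[...,2]>.0012)]; print('allrect',cv2.minAreaRect(s[:,:2].astype(np.float32)*1000))
    b=(W[...,0]>.56)&(W[...,0]<.62)&(W[...,1]>.1)&(W[...,1]<.28)&(W[...,2]>.08)&(W[...,2]<.12)
    s=W[b]; print('bar',len(s),np.round(np.percentile(s,[2,50,98],axis=0),4))
    top=s[s[:,2]>np.percentile(s[:,2],50)]
    l=cv2.fitLine(top[:,:2].astype(np.float32),cv2.DIST_HUBER,0,.01,.01).ravel();print('barline',l, 'top plane',np.round(np.linalg.lstsq(np.c_[s[:,:2],np.ones(len(s))],s[:,2],rcond=None)[0],3))
    # bin floor near area
    f=(W[...,0]>.505)&(W[...,0]<.56)&(abs(W[...,1]-.188)<.045)&(W[...,2]>.02)
    s=W[f];
    A=np.linalg.lstsq(np.c_[s[:,:2]-[.57,.19],np.ones(len(s))],s[:,2],rcond=None)[0];print('floor',len(s),A)
    p=(abs(W[...,0]-.597)<.12)&(abs(W[...,1]+.22)<.11)&(W[...,2]>.047)&(W[...,2]<.06)
    s=W[p];print('pan',len(s),cv2.minAreaRect(s[:,:2].astype(np.float32)*1000),np.median(s[:,2]))
    for y in(.15,.19,.23):
        k=(abs(W[...,1]-y)<.004)&(W[...,0]>.49)&(W[...,0]<.73)
        s=W[k];s=s[np.argsort(s[:,0])];print(y,[(int(a*1000),int(b*1000)) for a,_,b in s[::max(1,len(s)//45)]])
fit('top');fit('scene')
E
```

```text
top grip top n 145 [ 0.4937 -0.0396  0.1084] ext [ 0.4784 -0.0515  0.1044] [ 0.5083 -0.0269  0.1122]
neck/back 301 [ 0.5302 -0.0221  0.0224] [ 0.4795 -0.0449  0.013 ] [0.5637 0.0161 0.0283]
griprect ((493.61517333984375, -39.64261245727539), (27.77492332458496, 17.84269905090332), 24.49260139465332)
allrect ((549.945556640625, -0.19120025634765625), (179.78106689453125, 119.4449462890625), 0.019080521538853645)
bar 823 [[0.5633 0.1119 0.0828]
 [0.5865 0.1885 0.0983]
 [0.6156 0.2627 0.1026]]
barline [ 0.06027734 -0.99818164  0.5874862   0.18832946] top plane [-0.136 -0.01   0.178]
floor 1180 [-0.27006647 -0.02123128  0.03096164]
pan 4519 ((609.1613159179688, -222.35482788085938), (155.00213623046875, 140.62460327148438), 7.363720893859863) 0.05236443907564736
0.15 [(491, 2), (496, -1), (500, -2), (506, 49), (508, 53), (512, 45), (518, 43), (522, 44), (526, 40), (532, 43), (537, 37), (543, 39), (547, 39), (551, 35), (557, 36), (561, 34), (566, 32), (570, 32), (576, 34), (580, 33), (583, 90), (585, 30), (587, 28), (589, 101), (591, 99), (595, 99), (610, 26), (613, 44), (618, 42), (622, 
[... 2748 characters left out ...]
(603, 28), (606, 38), (607, 26), (608, 40), (614, 45), (628, 38), (642, 54), (656, 49), (659, 51), (671, 46), (677, 46), (696, 46), (697, 51), (698, 49), (700, 44), (701, 54), (702, 68), (704, 61)]
0.23 [(490, 0), (493, 1), (496, -1), (498, 50), (498, 47), (499, 52), (499, 47), (500, 52), (500, 53), (502, 54), (503, 56), (503, 0), (507, 0), (510, 1), (514, -1), (516, 0), (518, 41), (520, 2), (521, -1), (523, 6), (525, 40), (528, 2), (530, 9), (533, 4), (574, 95), (576, 88), (576, 99), (577, 99), (578, 93), (580, 101), (583, 99), (586, 100), (641, 55), (653, 47), (663, 49), (674, 44), (677, 47), (694, 52), (695, 52), (696, 57), (696, 45), (698, 47), (699, 65), (699, 56), (700, 66), (702, 53)]
```

View pics/ab.png

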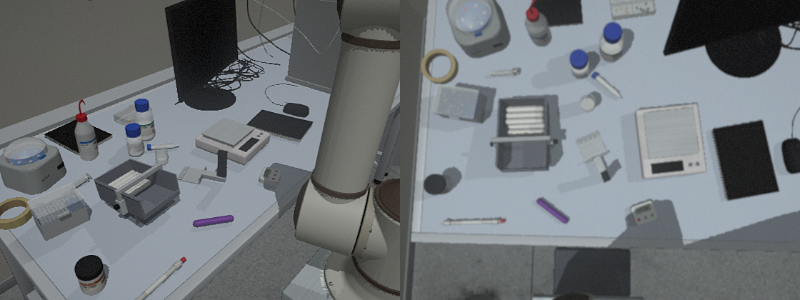

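The top view (800x600) shows the scoop with its pocket at (385,295) and its black grip at (410,352). The bin is at (247,265), with white rods at rows 218-265 and the bar at row 280. The balance is at (541,281).

- **Could be taken for a rod:** the purple rod at (305,420) is the look-alike, and the pen at (150,442) and tube at (413,170) are also similar.
- **Could be taken for the grip:** the dark jar at (70,368) and the dark end of the neck at (410,352).
- **Choice:** the black block at (410,352), 108 mm high, on the steel scoop. I'll go above it and check with a close crop.

```bash
python3 -m pendant '[[[18.3,-14.7,2.0,0,0,-1.2,0],[18.3,-14.7,2.0,0,0,-1.2,0],[18.3,-14.7,2.0,0,0,-1.2,0],[18.3,-14.7,2.0,0,0,-1.2,0],[18.3,-14.7,2.0,0,0,-1.2,0],[18.3,-14.7,2.0,0,0,-1.2,0],[18.3,-14.7,2.0,0,0,-1.2,0],[18.3,-14.7,2.0,0,0,-1.2,0]]]'
cat > st.py <<'E'
import sys
from h import *
def pose():
    o=bot.get_obs();return o,np.array(o['position']),np.array(o['eef_rot'])
def to(target,yaw,pitch=0):
    """print rows shift (25mm) and turn (6deg) from measured pose; yaw of tool x, pitch nose down (deg)"""
    from scipy.spatial.transform import Rotation as R
    o,p,E=pose()
    y,q=np.radians(yaw),np.radians(pitch)
    ex=np.array([np.cos(y)*np.cos(q),np.sin(y)*np.cos(q),-np.sin(q)]);ey=np.array([np.sin(y),-np.cos(y),0])
    T=np.c_[ex,ey,np.cross(ex,ey)]
    print('t%.2f'%o['time'],'p',p.round(4),'w',round(o['width'],4),'F',np.round(o['wrist_force'],1))
    print('shift',(E.T@(np.array(target)-p)/.025).round(2),'turn',(R.from_matrix(E.T@T).as_rotvec(degrees=True)/6).round(2))
E
python3 -c "
from st import *
to([.492,-.0395,.18],24.5)"
```

```text
time: 1.77
position: [0.3487, -0.2488, 0.2031]
eef_rot: [[0.911, 0.411, 0.001], [0.411, -0.911, -0.001], [0.0, 0.001, -1.0]]
wrist_force: [0.7, -1.0, -0.4]
width: 0.085
finger_force: 0.0
t1.77 p [ 0.3487 -0.2488  0.2031] w 0.085 F [ 0.7 -1.  -0.4]
shift [ 8.67 -5.28  0.92] turn [ 0.01 -0.   -0.03]
```

```bash
python3 -m pendant '[[[8.7,-5.3,0.9,0,0,0,0],[8.7,-5.3,0.9,0,0,0,0],[8.7,-5.3,0.9,0,0,0,0],[8.7,-5.3,0.9,0,0,0,0],[8.7,-5.3,0.9,0,0,0,0],[8.7,-5.3,0.9,0,0,0,0],[8.7,-5.3,0.9,0,0,0,0],[8.7,-5.3,0.9,0,0,0,0]]]'
python3 - <<'E'
from st import *
to([.492,-.0395,.068],24.5)
c=cam('wrist');W=cloud(c)
print('cam',-c['R'].T@c['t'])
m=(W[...,2]>.1)&(W[...,2]<.116);g=W[m];g=g[np.hypot(g[:,0]-.49,g[:,1]+.04)<.03]
r=cv2.minAreaRect(g[:,:2].astype(np.float32)*1000);print('grip',len(g),r)
im=c['color'][:,:,::-1].copy()
for X in([.492,-.0395,.108],): cv2.circle(im,tuple(int(i) for i in proj(c,X)),4,(0,0,255),1)
cv2.imwrite('pics/w1.png',im)
m=(W[...,2]>.0012)&(W[...,2]<.03)&(W[...,0]>.51)&(W[...,0]<.66)&(abs(W[...,1])<.07); s=W[m]
print('pocket',len(s),cv2.minAreaRect(s[:,:2].astype(np.float32)*1000))
# neck: 
m=(W[...,2]>.019)&(W[...,2]<.027)&(np.hypot(W[...,0]-.492,W[...,1]+.0395)<.1); s=W[m];print('neck+wall',len(s),s.mean(0))
E
```

```text
time: 2.43
position: [0.4924, -0.0382, 0.1797]
eef_rot: [[0.91, 0.415, -0.001], [0.415, -0.91, 0.0], [-0.001, -0.001, -1.0]]
wrist_force: [-0.6, -0.3, -0.1]
width: 0.0855
finger_force: 0.0
t2.43 p [ 0.4924 -0.0382  0.1797] w 0.0855 F [-0.6 -0.3 -0.1]
shift [-0.03  0.04  4.47] turn [-0.01  0.01  0.01]
cam [ 0.55735688 -0.00851018  0.3236029 ]
grip 1367 ((491.4686584472656, -39.956260681152344), (28.135461807250977, 17.73866081237793), 24.597394943237305)
pocket 19724 ((585.0034790039062, -0.00107574462890625), (149.95123291015625, 139.9918975830078), 0.0018638520268723369)
neck+wall 2150 [ 0.52752226 -0.02344852  0.0236884 ]
```

View pics/w1.png

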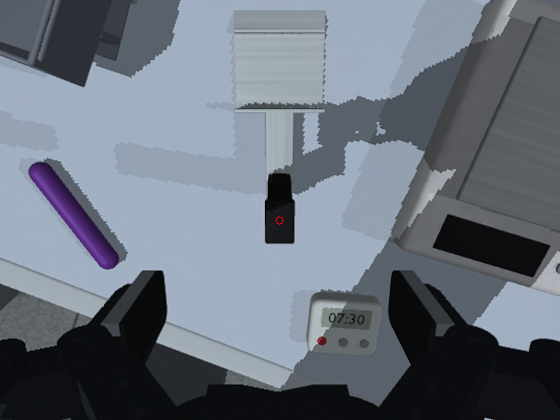

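The wrist view confirms the choice: the steel scoop has its black grip top at (280,221), and the purple look-alike at (75,215) is well clear. I'll descend and close.

```bash
python3 -m pendant '[[[-0.05,0.05,1.5,0,0,0,0],[-0.05,0.05,3,0,0,0,0],[-0.05,0.05,4.45,0,0,0,0],[-0.05,0.05,4.45,0,0,0,0],[-0.05,0.05,4.45,0,0,0,0.5],[-0.05,0.05,4.45,0,0,0,1],[-0.05,0.05,4.45,0,0,0,1],[-0.05,0.05,4.45,0,0,0,1]]]'
python3 -m pendant '[[[0,0,0,0,0,0,1],[0,0,0,0,0,0,1],[0,0,0,0,0,0,1],[0,0,0,0,0,0,1],[0,0,-0.5,0,0,0,1],[0,0,-1.5,0,0,0,1],[0,0,-2.0,0,0,0,1],[0,0,-2,0,0,0,1]]]'
```

```text
time: 3.15
position: [0.4924, -0.0424, 0.0718]
eef_rot: [[0.911, 0.411, 0.004], [0.411, -0.911, -0.0], [0.003, 0.002, -1.0]]
wrist_force: [0.1, 0.9, -0.3]
width: 0.0385
finger_force: 0.0
time: 3.82
position: [0.4926, -0.0421, 0.1227]
eef_rot: [[0.911, 0.412, 0.005], [0.412, -0.911, -0.0], [0.004, 0.002, -1.0]]
wrist_force: [0.3, -0.3, -1.0]
width: 0.0155
finger_force: 58.8
```

```bash
python3 - <<'E'
from st import *
for n in('top','scene'):
    c=cam(n);W=cloud(c)
    ex=np.array([np.cos(np.radians(3.2)),np.sin(np.radians(3.2))]);ey=np.array([-ex[1],ex[0]])
    d=W[...,:2]-[.587,.188]; u=d@ex; v=d@ey; z=W[...,2]
    f=(u>-.065)&(u<-.012)&(abs(v)<.045)&(z>.02)&(z<.06)
    k=z[f]+.1763*u[f]; print(n,'floor z at u=0: med',np.median(k).round(4),'n',f.sum())
    b=(abs(u)<.012)&(abs(v)<.06)&(z>.094); print(' bar top z',np.median(z[b]).round(4),'u',np.percentile(u[b],[3,50,97]).round(4))
    b2=(abs(u)<.02)&(abs(v)<.06)&(z>.07)
    for a,bb in((-.06,-.02),(-.02,.02),(.02,.06)):
        m=b&(v>a)&(v<bb);print('  bar seg v',np.median(v[m]).round(3),'u',u[m].mean().round(4))
    w=(u>-.07)&(u<.09)&(abs(v)<.085)&(abs(v)>.055)&(abs(u)>.02)&(z>.055+.0-.1763*u)&(z<.12)
    for s in(-1,1):
        m=w&(v*s>0); print('  side wall v',np.percentile(v[m],[5,50,95]).round(4),m.sum())
    s=(abs(u+.083)<.01)&(abs(v)<.05)&(z>.046);print('  sill u',np.percentile(u[s],[3,50,97]).round(4),'z',np.median(z[s]).round(4))
    far=(u>.10)&(u<.14)&(abs(v)<.05)&(z>.06);print('  far u',np.percentile(u[far],[3,50,97]).round(4),'z',np.percentile(z[far],[50,90]).round(4))
    p=(abs(W[...,0]-.6)<.1)&(abs(W[...,1]+.22)<.1)&(z>.048)&(z<.057);s=W[p];print('  balance pts',cv2.minAreaRect(s[:,:2].astype(np.float32)*1000),len(s), s.mean(0).round(4))
    g=(W[...,0]>.5)&(W[...,0]<.66)&(abs(W[...,1])<.07)&(z>.045)&(z<.085)
    s=W[g];print('  scoop',len(s),cv2.minAreaRect(s[:,:2].astype(np.float32)*1000),np.percentile(s[:,2],[5,50,95]).round(4))
    im=c['color']; 
    if n=='top': cv2.imwrite('pics/bal.png',cv2.resize(im[130:260,130:460,::-1],(792,312)))
to([.5,.1,.2],3.2)
E
```

```text
top floor z at u=0: med 0.0307 n 1146
 bar top z 0.0997 u [-0.0055  0.0001  0.0065]
  bar seg v -0.04 u 0.0005
  bar seg v 0.0 u 0.0003
  bar seg v 0.04 u 0.0001
  side wall v [-0.0673 -0.0646 -0.061 ] 297
  side wall v [0.0623 0.0634 0.0683] 481
  sill u [-0.0829 -0.0805 -0.0767] z 0.0552
  far u [0.116  0.1182 0.1215] z [0.0684 0.0714]
  balance pts ((621.1556396484375, -220.88055419921875), (130.49876403808594, 140.26895141601562), 7.425415515899658) 3846 [ 0.6263 -0.2288  0.0523]
  scoop 11 ((615.0213623046875, 14.025489807128906), (5.422084808349609, 69.90843963623047), 25.22344207763672) [0.0519 0.0536 0.0581]
scene floor z at u=0: med 0.0301 n 603
 bar top z 0.0993 u [-0.0089 -0.0053  0.0032]
  bar seg v -0.039 u -0.0042
  bar seg v 0.0 u -0.0041
  bar seg v 0.041 u -0.0041
  side wall v [-0.0651 -0.0632 -0.0617] 514
  side wall v [0.0633 0.0651 0.0673] 597
  sill u [-0.0866 -0.084  -0.0802] z 0.0529
  far u [0.1124 0.1154 0.1187] z [0.0662 0.0702]
  balance pts ((617.6674194335938, -221.06332397460938), (134.85614013671875, 143.3591766357422), 7.264155864715576) 894 [ 0.5981 -0.223   0.052 ]
  scoop 834 ((559.0319213867188, -12.107704162597656), (123.61920928955078, 74.0325927734375), 25.671459197998047) [0.0508 0.0537 0.0735]
t3.92 p [ 0.4914 -0.042   0.1194] w 0.0151 F [-1.4  0.  -2.7]
shift [ 2.65 -5.03 -3.23] turn [ 0.   -0.01  3.52]
```

View pics/bal.png

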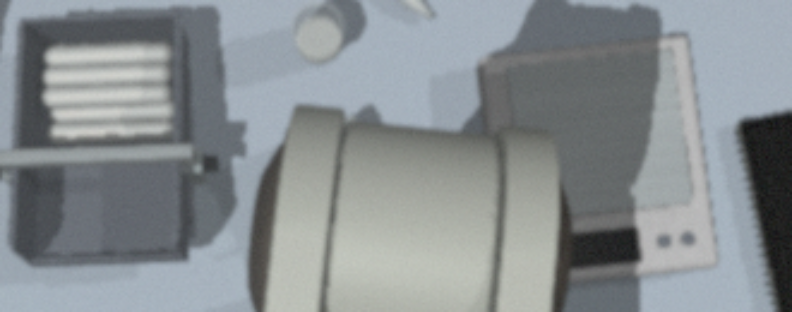

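```bash
python3 -m pendant '[[[-3.3,-5.5,-3.2,0,0,3.53,1],[-3.3,-5.5,-3.2,0,0,3.53,1],[-3.3,-5.5,-3.2,0,0,3.53,1],[-3.3,-5.5,-3.2,0,0,3.53,1],[-3.3,-5.5,-3.2,0,0,3.53,1],[-3.3,-5.5,-3.2,0,0,3.53,1],[-3.3,-5.5,-3.2,0,0,3.53,1],[-3.3,-5.5,-3.2,0,0,3.53,1]]]'
cat >> st.py <<'E'
C=np.array([.587,.188]);YAW=3.2;H=.071
def bin_pose(S,N,H=H,pitch=10):
    "world TCP for scoop origin at slope coords S,N (m), pitch 10"
    q=np.radians(10);u=.0095+(S-.091)*np.cos(q)+(N+H)*np.sin(q);z=.0287-(S-.091)*np.sin(q)+(N+H)*np.cos(q)
    y=np.radians(YAW);return [*(C+u*np.array([np.cos(y),np.sin(y)])),z]
def where():
    o,p,E=pose();y=np.radians(YAW);d=p[:2]-C;e=np.array([np.cos(y),np.sin(y)])
    org=p+E[:,0]*.091+E[:,2]*H
    d=org[:2]-C;u=d@e-.0095;v=d@np.array([-e[1],e[0]]);z=org[2]-.0287;q=np.radians(10)
    print('t%.2f S %.1f N %.1f v %.1f'%(o['time'],1e3*(u*np.cos(q)-z*np.sin(q)),1e3*(u*np.sin(q)+z*np.cos(q)),1e3*v),'F',np.round(E.T@np.array(o['wrist_force']),1),'T',np.round(o['ft_torque'],2),'w',round(o['width'],4),'pitch',np.degrees(np.arcsin(-E[2,0])).round(2),'yaw',np.degrees(np.arctan2(E[1,0],E[0,0])).round(2))
E
python3 -c "
from st import *
to(bin_pose(-.165,.020),3.2,10);where()"
```

```text
time: 4.58
position: [0.3612, 0.0304, 0.1978]
eef_rot: [[0.997, 0.073, -0.003], [0.073, -0.997, 0.014], [-0.002, -0.014, -1.0]]
wrist_force: [0.5, -0.4, -2.4]
width: 0.0153
finger_force: 59.4
t4.58 p [0.3612 0.0304 0.1978] w 0.0153 F [ 0.5 -0.4 -2.4]
shift [ 0.4  -5.77  1.48] turn [-0.12 -1.65  0.18]
t4.58 S -167.6 N 69.9 v -142.2 F [0.5 0.5 2.4] T [-0.04  0.11  0.02] w 0.0153 pitch 0.09 yaw 4.19
```

```bash
python3 -m pendant '[[[0.4,-1.5,0.4,0,-0.8,0,1],[0.4,-3,0.8,0,-1.65,0,1],[0.4,-4.5,1.2,0,-1.65,0,1],[0.4,-5.6,1.4,0,-1.65,0,1],[0.4,-5.6,1.4,0,-1.65,0,1],[0.4,-5.6,1.4,0,-1.65,0,1],[0.4,-5.6,1.4,0,-1.65,0,1],[0.4,-5.6,1.4,0,-1.65,0,1]]]'
python3 -c "
from st import *
to(bin_pose(-.165,.020),3.2,10);where()"
```

```text
time: 5.25
position: [0.3737, 0.0633, 0.168]
eef_rot: [[0.977, 0.118, -0.176], [0.125, -0.992, 0.032], [-0.17, -0.053, -0.984]]
wrist_force: [-0.1, -0.2, -1.1]
width: 0.0152
finger_force: 59.3
t5.25 p [0.3737 0.0633 0.168 ] w 0.0152 F [-0.1 -0.2 -1.1]
shift [ 0.08 -4.49  0.44] turn [-0.4  -0.01  0.68]
t5.25 S -159.4 N 26.7 v -103.2 F [0.1 0.2 1.1] T [-0.07 -0.11  0.06] w 0.0152 pitch 9.81 yaw 7.31
```

```bash
python3 -c "
from st import *
o=bot.get_obs();print(np.round(o['q'],1),np.round(o['qvel'],1))"
```

```text
[  7.3  -9.3 -11.5  97.6   3.1 180. ] [ 0.1  0.5 -0.1 -0.7  0.2 -0. ]
```

Joint 6 has hit its limit of 180°. I'll spin the scoop nearly a full turn the other way, high up and while it's empty.

```bash
python3 -c "
from st import *
to([.42,.05,.26],12)"
python3 -m pendant '[[[0.5,0,-1.5,0,0.8,0,1],[1,0,-2.5,0,1.65,-0.5,1],[1,0,-3.5,0,1.65,-1,1],[1,0,-3.5,0,1.65,-2,1],[1,0,-3.5,0,1.65,-3,1],[1,0,-3.5,0,1.65,-4,1],[1,0,-3.5,0,1.65,-5,1],[1,0,-3.5,0,1.65,-6,1]]]'
python3 -c "
from st import *
to([.42,.05,.26],60);print(bot.get_obs()['q'],bot.get_obs()['eef_rot'])"
```

```text
t5.25 p [0.3737 0.0633 0.168 ] w 0.0152 F [-0.1 -0.2 -1.1]
shift [ 1.12  0.55 -3.96] turn [-0.58  1.61 -0.82]
time: 5.92
position: [0.4135, 0.0637, 0.25]
eef_rot: [[0.733, 0.68, -0.023], [0.678, -0.728, 0.104], [0.054, -0.091, -0.994]]
wrist_force: [0.2, -0.5, -1.2]
width: 0.0153
finger_force: 59.4
t5.92 p [0.4135 0.0637 0.25  ] w 0.0153 F [ 0.2 -0.5 -1.2]
shift [-0.16  0.54 -0.46] turn [-0.79 -0.65 -2.84]
[  4.63577716 -11.76974014  -3.94576081  98.63977729   6.04984858
 141.67087394] [[ 0.73289881  0.67996117 -0.02263032]
 [ 0.67817629 -0.72751684  0.10390458]
 [ 0.05418714 -0.09149889 -0.99432978]]
```

```bash
python3 -m pendant '[[[0,0.3,-0.4,-0.4,-0.3,-1.2,1],[0,0.5,-0.4,-0.79,-0.65,-2.4,1],[0,0.5,-0.4,-0.79,-0.65,-2.84,1],[0,0.5,-0.4,-0.79,-0.65,-2.84,1],[0,0.5,-0.4,-0.79,-0.65,-2.84,1],[0,0.5,-0.4,-0.79,-0.65,-2.84,1],[0,0.5,-0.4,-0.79,-0.65,-2.84,1],[0,0.5,-0.4,-0.79,-0.65,-2.84,1]]]' >/dev/null
python3 -m pendant '[[[0,0,0,0,0,-1.17,1],[0,0,0,0,0,-2.34,1],[0,0,0,0,0,-3.51,1],[0,0,0,0,0,-4.68,1],[0,0,0,0,0,-5.85,1],[0,0,0,0,0,-7.02,1],[0,0,0,0,0,-8.19,1],[0,0,0,0,0,-9.36,1]]]'
python3 -c "
from st import *
where();print(bot.get_obs()['q'])"
```

```text
time: 7.25
position: [0.4225, 0.0537, 0.2578]
eef_rot: [[-0.441, 0.898, -0.003], [0.898, 0.441, -0.001], [0.001, -0.003, -1.0]]
wrist_force: [0.6, -0.0, -1.1]
width: 0.0156
finger_force: 59.4
t7.25 S -241.2 N 118.1 v -41.2 F [-0.3  0.5  1.1] T [-0.09 -0.01  0.04] w 0.0156 pitch -0.05 yaw 116.15
[ 7.24516141e+00 -1.09759984e+01 -2.21661195e+00  9.89491467e+01
 -1.08266688e-02  7.10901760e+01]
```

```bash
python3 -m pendant '[[[0,0,0,0,0,-1.17,1],[0,0,0,0,0,-2.34,1],[0,0,0,0,0,-3.51,1],[0,0,0,0,0,-4.68,1],[0,0,0,0,0,-5.85,1],[0,0,0,0,0,-7.02,1],[0,0,0,0,0,-8.19,1],[0,0,0,0,0,-9.36,1]]]' >/dev/null
python3 -m pendant '[[[0,0,0,0,0,-1.17,1],[0,0,0,0,0,-2.34,1],[0,0,0,0,0,-3.51,1],[0,0,0,0,0,-4.68,1],[0,0,0,0,0,-5.85,1],[0,0,0,0,0,-7.02,1],[0,0,0,0,0,-8.19,1],[0,0,0,0,0,-9.36,1]]]' >/dev/null
python3 -m pendant '[[[0,0,0,0,0,-1.17,1],[0,0,0,0,0,-2.34,1],[0,0,0,0,0,-3.51,1],[0,0,0,0,0,-4.68,1],[0,0,0,0,0,-5.85,1],[0,0,0,0,0,-7.02,1],[0,0,0,0,0,-8.19,1],[0,0,0,0,0,-9.36,1]]]' >/dev/null
python3 -m pendant '[[[0,0,0,0,0,-1.17,1],[0,0,0,0,0,-2.34,1],[0,0,0,0,0,-3.51,1],[0,0,0,0,0,-4.68,1],[0,0,0,0,0,-5.85,1],[0,0,0,0,0,-7.02,1],[0,0,0,0,0,-8.19,1],[0,0,0,0,0,-9.36,1]]]'
python3 -c "
from st import *
where();print(bot.get_obs()['q']); to(bin_pose(-.165,.02),3.2,0);to(bin_pose(-.165,.02),3.2,10)"
```

```text
time: 9.92
position: [0.4224, 0.0537, 0.2578]
eef_rot: [[0.944, -0.329, -0.003], [-0.329, -0.944, -0.0], [-0.003, 0.002, -1.0]]
wrist_force: [0.5, -0.1, -1.4]
width: 0.015
finger_force: 59.4
t9.92 S -123.4 N 138.5 v -159.6 F [ 0.5 -0.1  1.4] T [0.08 0.13 0.05] w 0.015 pitch 0.18 yaw -19.21
[ 7.24469656e+00 -1.09749925e+01 -2.21917959e+00  9.89531894e+01
 -1.25746565e-03 -1.53549993e+02]
t9.92 p [0.4224 0.0537 0.2578] w 0.015 F [ 0.5 -0.1 -1.4]
shift [-3.93 -3.79  3.81] turn [ 0.01  0.03 -3.73]
t9.92 p [0.4224 0.0537 0.2578] w 0.015 F [ 0.5 -0.1 -1.4]
shift [-3.93 -3.79  3.81] turn [-0.32 -1.61 -3.73]
```

```bash
python3 -m pendant '[[[-2,-1,0.4,0,0,-0.6,1],[-3.9,-2,0.8,0,0,-1.2,1],[-3.9,-3.8,0.8,0,0,-2.3,1],[-3.9,-3.8,0.8,0,0,-3.4,1],[-3.9,-3.8,0.8,0,0,-3.73,1],[-3.9,-3.8,0.8,0,0,-3.73,1],[-3.9,-3.8,0.8,0,0,-3.73,1],[-3.9,-3.8,0.8,0,0,-3.73,1]]]'
python3 -c "
from st import *
where();print(bot.get_obs()['q']); to(bin_pose(-.165,.02),3.2,10)"
```

```text
time: 10.58
position: [0.3623, 0.1754, 0.238]
eef_rot: [[0.999, 0.048, -0.003], [0.048, -0.999, -0.001], [-0.003, 0.001, -1.0]]
wrist_force: [-0.0, 0.3, -1.5]
width: 0.0154
finger_force: 59.6
t10.58 S -165.6 N 111.0 v -0.8 F [ 0.  -0.3  1.5] T [-0.04  0.07  0.  ] w 0.0154 pitch 0.18 yaw 2.73
[ 2.58027851e+01 -1.46582513e+01 -7.45154324e+00  9.73883616e+01
  3.85618821e-02 -1.56931943e+02]
t10.58 p [0.3623 0.1754 0.238 ] w 0.0154 F [-0.   0.3 -1.5]
shift [-0.06 -0.    3.01] turn [-0.   -1.64 -0.08]
```

```bash
python3 -m pendant '[[[-0.05,0,1,0,-0.8,-0.08,1],[-0.05,0,2,0,-1.64,-0.08,1],[-0.05,0,3,0,-1.64,-0.08,1],[-0.05,0,3,0,-1.64,-0.08,1],[-0.05,0,3,0,-1.64,-0.08,1],[-0.05,0,3,0,-1.64,-0.08,1],[-0.05,0,3,0,-1.64,-0.08,1],[-0.05,0,3,0,-1.64,-0.08,1]]]'
python3 - <<'E'
from st import *
where();to(bin_pose(-.05,.019),3.2,10)
c=cam('scene');im=c['color'][170:370,90:390,::-1];cv2.imwrite('pics/s2.png',cv2.resize(im,(800,533)))
W=cloud(c)
# scoop pocket check: expected lip tip & back wall
o,p,E=pose()
for X in([.044,0,0],[-.0295,.035,.0225],[-.0295,-.035,.0225]):
    w=p+E[:,0]*(.091+X[0])-E[:,1]*X[1]+E[:,2]*(H-X[2]);uv=proj(c,w);print(X,w.round(4),uv.round(1),W[int(round(uv[1])),int(round(uv[0]))].round(4))
E
```

```text
time: 11.25
position: [0.3612, 0.1759, 0.1649]
eef_rot: [[0.984, 0.058, -0.17], [0.058, -0.998, -0.009], [-0.171, -0.001, -0.985]]
wrist_force: [1.3, -0.4, -2.0]
width: 0.0152
finger_force: 59.5
t11.25 S -164.5 N 22.5 v 0.8 F [1.6 0.5 1.7] T [-0.05 -0.11 -0.01] w 0.0152 pitch 9.82 yaw 3.37
t11.25 p [0.3612 0.1759 0.1649] w 0.0152 F [ 1.3 -0.4 -2. ]
shift [4.59 0.03 0.14] turn [-0.01 -0.03  0.03]
[0.044, 0, 0] [0.4817 0.1831 0.0715] [234.3 281.7] [0.478  0.1867 0.0755]
[-0.0295, 0.035, 0.0225] [0.4112 0.214  0.1063] [247.6 294.4] [0.4301 0.1967 0.0834]
[-0.0295, -0.035, 0.0225] [0.4153 0.1441 0.1062] [275.1 273. ] [0.4151 0.1445 0.1067]
```

View pics/s2.png

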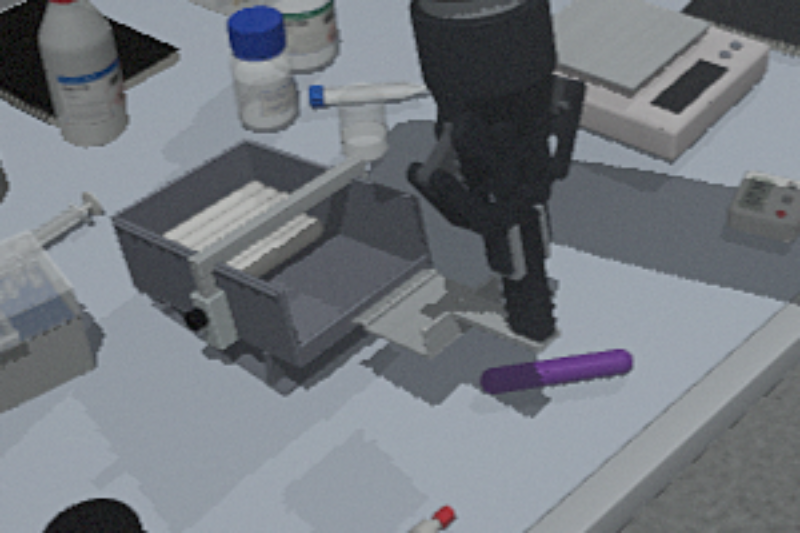

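```bash
python3 -m pendant '[[[0.8,0,0.1,0,0,0,1],[1.6,0,0.1,0,0,0,1],[2.4,0,0.1,0,0,0,1],[3.2,0,0.1,0,0,0,1],[4,0,0.1,0,0,0,1],[4.6,0,0.1,0,0,0,1],[4.6,0,0.1,0,0,0,1],[4.6,0,0.1,0,0,0,1]]]' >/dev/null
python3 -c "
from st import *
where()"
python3 -m pendant '[[[0,0,0.1,0,0,0,1],[0,0,0.2,0,0,0,1],[0,0,0.3,0,0,0,1],[0,0,0.4,0,0,0,1],[0,0,0.5,0,0,0,1],[0,0,0.55,0,0,0,1],[0,0,0.6,0,0,0,1],[0,0,0.6,0,0,0,1]]]' >/dev/null
python3 -c "
from st import *
where()"
```

```text
t11.97 S -49.7 N 17.9 v 1.0 F [-1.4 -0.5  1.3] T [-0.01 -0.08 -0.02] w 0.0152 pitch 10.02 yaw 3.35
t12.63 S -50.1 N 2.3 v 0.9 F [-0.2  0.   0.6] T [ 0.01 -0.08 -0.  ] w 0.0151 pitch 10.04 yaw 3.37
```

```bash
python3 -m pendant '[[[0,0,0.01,0,0,0,1],[0,0,0.02,0,0,0,1],[0,0,0.03,0,0,0,1],[0,0,0.04,0,0,0,1],[0,0,0.05,0,0,0,1],[0,0,0.06,0,0,0,1],[0,0,0.06,0,0,0,1],[0,0,0.06,0,0,0,1]]]' >/dev/null
python3 -c "
from st import *
where()"
python3 -m pendant '[[[0,0,0.01,0,0,0,1],[0,0,0.02,0,0,0,1],[0,0,0.03,0,0,0,1],[0,0,0.04,0,0,0,1],[0,0,0.04,0,0,0,1],[0,0,0.04,0,0,0,1],[0,0,0.04,0,0,0,1],[0,0,0.04,0,0,0,1]]]' >/dev/null
python3 -c "
from st import *
where()"
```

```text
t13.30 S -49.9 N 1.1 v 0.9 F [ 0.  -0.3  1.9] T [ 0.03 -0.12 -0.03] w 0.0153 pitch 10.03 yaw 3.37
t13.97 S -49.9 N 0.1 v 0.9 F [ 0.3 -0.3  1.8] T [ 0.03 -0.17 -0.01] w 0.0155 pitch 10.02 yaw 3.37
```

```bash
python3 -m pendant '[[[0,0,0.02,0,0,0,1],[0,0,0.04,0,0,0,1],[0,0,0.06,0,0,0,1],[0,0,0.06,0,0,0,1],[0,0,0.06,0,0,0,1],[0,0,0.06,0,0,0,1],[0,0,0.06,0,0,0,1],[0,0,0.06,0,0,0,1]]]' >/dev/null
python3 -c "
from st import *
where()"
python3 -m pendant '[[[0,0,0.01,0,0,0,1],[0,0,0.02,0,0,0,1],[0,0,0.03,0,0,0,1],[0,0,0.04,0,0,0,1],[0,0,0.04,0,0,0,1],[0,0,0.04,0,0,0,1],[0,0,0.04,0,0,0,1],[0,0,0.04,0,0,0,1]]]' >/dev/null
python3 -c "
from st import *
where()"
```

```text
t14.63 S -49.9 N -0.4 v 0.9 F [-2.8  0.7 -5.9] T [-0.13  0.18 -0.  ] w 0.0152 pitch 9.97 yaw 3.37
t15.30 S -49.9 N -0.4 v 1.0 F [ -4.9   1.4 -12.4] T [-0.26  0.67  0.03] w 0.0152 pitch 9.91 yaw 3.37
```

```bash
python3 -m pendant '[[[0.2,0,-0.04,0,0,0,1],[0.4,0,-0.04,0,0,0,1],[0.6,0,-0.04,0,0,0,1],[0.8,0,-0.04,0,0,0,1],[1,0,-0.04,0,0,0,1],[1.2,0,-0.04,0,0,0,1],[1.4,0,-0.04,0,0,0,1],[1.4,0,-0.04,0,0,0,1]]]' >/dev/null
python3 -c "
from st import *
where()"
python3 -m pendant '[[[0.2,0,0,0,0,0,1],[0.4,0,0,0,0,0,1],[0.6,0,0,0,0,0,1],[0.8,0,0,0,0,0,1],[1,0,0,0,0,0,1],[1.2,0,0,0,0,0,1],[1.2,0,0,0,0,0,1],[1.2,0,0,0,0,0,1]]]' >/dev/null
python3 -c "
from st import *
where()"
```

```text
t15.97 S -14.0 N -0.4 v 1.3 F [-2.  -0.9 -8.3] T [0.08 0.03 0.03] w 0.0153 pitch 9.96 yaw 3.37
t16.63 S 15.9 N -0.3 v 1.4 F [-2.6  0.4 -7.3] T [0.08 0.01 0.  ] w 0.0151 pitch 9.93 yaw 3.37
```

```bash
python3 -m pendant '[[[0.15,0,0,0,0,0,1],[0.3,0,0,0,0,0,1],[0.45,0,0,0,0,0,1],[0.6,0,0,0,0,0,1],[0.7,0,0,0,0,0,1],[0.8,0,0,0,0,0,1],[0.8,0,0,0,0,0,1],[0.8,0,0,0,0,0,1]]]' >/dev/null
python3 - <<'E'
from st import *
where()
a=cam('wrist')['color'];c=cam('scene');b=c['color'][200:340,120:260]
im=np.hstack([cv2.resize(a,(533,400)),cv2.resize(b,(267,267))[:267].copy() if 0 else cv2.copyMakeBorder(cv2.resize(b,(267,267)),0,133,0,0,cv2.BORDER_CONSTANT)])
cv2.imwrite('pics/d1.png',im[:,:,::-1])
E
```

```text
t17.30 S 35.2 N -0.5 v 1.4 F [-6.  -1.2 -8.1] T [ 0.03  0.57 -0.01] w 0.015 pitch 9.99 yaw 3.37
```

View pics/d1.png

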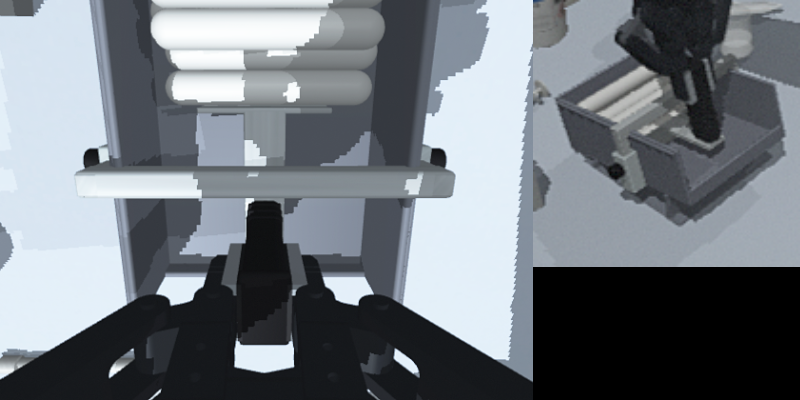

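```bash
python3 -m pendant '[[[0.1,0,0,0,0,0,1],[0.2,0,0,0,0,0,1],[0.3,0,0,0,0,0,1],[0.36,0,0,0,0,0,1],[0.36,0,0,0,0,0,1],[0.36,0,0,0,0,0,1],[0.36,0,0,0,0,0,1],[0.36,0,0,0,0,0,1]]]' >/dev/null
python3 - <<'E'
from st import *
where()
c=cam('wrist');W=cloud(c)
# profile along slope coords in strip v in +-0.03
y=np.radians(YAW);e=np.array([np.cos(y),np.sin(y)]);d=W[...,:2]-C;u=d@e-.0095;v=d@[-e[1],e[0]];z=W[...,2]-.0287;q=np.radians(10)
s=u*np.cos(q)-z*np.sin(q);n=u*np.sin(q)+z*np.cos(q)
m=(abs(v-.02)<.006)
print([(int(k),round(1e3*float(np.nanpercentile(n[m&(s*1e3>k)&(s*1e3<k+3)],80)),1)) for k in range(-60,100,3) if (m&(s*1e3>k)&(s*1e3<k+3)).sum()>3])
E
```

```text
t18.07 S 37.4 N 0.2 v 1.5 F [-42.5   0.8 -28.2] T [-0.7   7.89 -0.  ] w 0.0152 pitch 10.57 yaw 3.41
[(-60, 1.5), (-57, 1.4), (-54, 1.6), (-51, 1.8), (-48, 116.5), (-45, 125.3), (-42, 128.5), (-39, 157.3), (-36, 160.0), (-30, 68.9), (-27, 69.9), (-24, 69.8), (-21, 69.9), (-18, 68.7), (-15, 1.5), (-12, 1.5), (-9, 1.6), (-6, 1.4), (-3, 1.7), (0, 1.5), (3, 1.6), (6, 24.7), (9, 19.9), (12, 21.4), (15, 22.6), (18, 22.6), (21, 21.4), (24, 19.2), (27, 19.1), (30, 21.4), (33, 33.8), (36, 37.2), (39, 38.5), (42, 38.8), (45, 38.1), (48, 36.4), (51, 35.2), (54, 37.8)]
```

```bash
python3 -m pendant '[[[-0.2,0,-0.05,0,0,0,1],[-0.3,0,-0.1,0,0,0,1],[-0.3,0,-0.2,0,0,0,1],[-0.3,0,-0.35,0,0,0,1],[-0.3,0,-0.5,0,0,0,1],[-0.3,0,-0.65,0,0,0,1],[-0.3,0,-0.8,0,0,0,1],[-0.3,0,-0.85,0,0,0,1]]]' >/dev/null
cat >> st.py <<'E'
def prof(v0=.02,pr=True):
    c=cam('wrist');W=cloud(c)
    y=np.radians(YAW);e=np.array([np.cos(y),np.sin(y)]);d=W[...,:2]-C;u=d@e-.0095;v=d@[-e[1],e[0]];z=W[...,2]-.0287;q=np.radians(10)
    s=u*np.cos(q)-z*np.sin(q);n=u*np.sin(q)+z*np.cos(q);m=(abs(v-v0)<.006)
    print([(int(k),round(1e3*float(np.nanpercentile(n[m&(s*1e3>k)&(s*1e3<k+3)],80)),1)) for k in range(-70,100,3) if (m&(s*1e3>k)&(s*1e3<k+3)).sum()>3])
    return c
E
python3 - <<'E'
from st import *
where();c=prof()
cv2.imwrite('pics/d2.png',c['color'][:220,:,::-1])
E
```

```text
t18.78 S 36.5 N 20.2 v 1.1 F [-2.7  0.4  4. ] T [-0.14  0.93  0.03] w 0.0154 pitch 10.05 yaw 3.36
[(-70, 1.4), (-67, 1.6), (-64, 1.5), (-61, 1.5), (-58, 1.8), (-55, 1.4), (-52, 2.4), (-49, 136.5), (-46, 147.9), (-43, 148.7), (-40, 178.1), (-31, 68.5), (-28, 69.8), (-25, 69.9), (-22, 69.9), (-19, 69.3), (-16, 1.4), (-13, 1.6), (-10, 1.5), (-7, 1.7), (-4, 1.5), (-1, 1.4), (2, 1.9), (5, 43.8), (8, 38.2), (11, 40.6), (14, 41.7), (17, 41.8), (20, 40.8), (23, 38.7), (26, 38.0), (29, 40.4), (32, 41.6), (35, 54.2), (38, 56.5), (41, 57.3), (44, 57.2), (47, 56.1), (50, 53.8), (53, 54.9)]
```

View pics/d2.png

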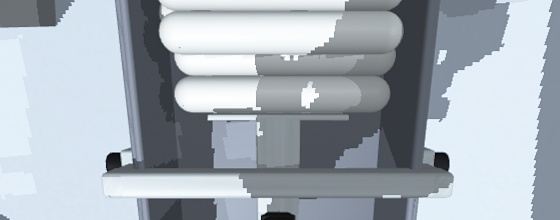

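Wrist view: two pocket rods at rows 95 and 62 ahead of the back wall (row 117), with a heaped rod on top at row 30. The bar is at row 183. I'll lift to the bar now.

```bash
python3 -m pendant '[[[0,0,-0.1,0,0,0,1],[0,0,-0.2,0,0,0,1],[0,0,-0.3,0,0,0,1],[0,0,-0.36,0,0,0,1],[0,0,-0.4,0,0,0,1],[0,0,-0.42,0,0,0,1],[0,0,-0.42,0,0,0,1],[0,0,-0.42,0,0,0,1]]]' >/dev/null
python3 -c "
from st import *
where()"
python3 -m pendant '[[[0,0,-0.02,0,0,0,1],[0,0,-0.04,0,0,0,1],[0,0,-0.06,0,0,0,1],[0,0,-0.07,0,0,0,1],[0,0,-0.08,0,0,0,1],[0,0,-0.08,0,0,0,1],[0,0,-0.08,0,0,0,1],[0,0,-0.08,0,0,0,1]]]' >/dev/null
python3 -c "
from st import *
where()"
```

```text
t19.50 S 36.7 N 30.4 v 1.1 F [-3.1  0.2  3.5] T [-0.2   0.69 -0.01] w 0.0152 pitch 10.02 yaw 3.37
t20.17 S 36.6 N 31.9 v 1.2 F [ 1.3 -0.1  9.6] T [ 0.    0.08 -0.  ] w 0.0154 pitch 10.04 yaw 3.37
```

```bash
python3 -m pendant '[[[0,0,-0.02,0,0,0,1],[0,0,-0.03,0,0,0,1],[0,0,-0.03,0,0,0,1],[0,0,-0.03,0,0,0,1],[0,0,-0.03,0,0,0,1],[0,0,-0.03,0,0,0,1],[0,0,-0.03,0,0,0,1],[0,0,-0.03,0,0,0,1]]]' >/dev/null
python3 -c "
from st import *
where()"
python3 -m pendant '[[[0,0,0.04,0,0,0,1],[-0.1,0,0.07,0,0,0,1],[-0.3,0,0.07,0,0,0,1],[-0.5,0,0.07,0,0,0,1],[-0.7,0,0.07,0,0,0,1],[-0.9,0,0.07,0,0,0,1],[-1.1,0,0.07,0,0,0,1],[-1.2,0,0.07,0,0,0,1]]]' >/dev/null
python3 -c "
from st import *
where();prof()"
```

```text
t20.83 S 36.6 N 32.0 v 1.1 F [ 7.2 -0.6 25.3] T [ 0.34 -1.1  -0.03] w 0.0148 pitch 10.08 yaw 3.37
t21.50 S 5.9 N 32.2 v 1.2 F [ 4.1  0.9 10. ] T [ 0.08 -0.66 -0.03] w 0.0156 pitch 9.97 yaw 3.38
[(-70, 190.0), (-67, 1.6), (-64, 1.6), (-61, 1.5), (-58, 1.5), (-55, 1.5), (-52, 1.5), (-49, 1.6), (-46, 1.5), (-43, 1.6), (-40, 1.6), (-37, 1.4), (-31, 68.3), (-28, 69.9), (-25, 70.0), (-22, 70.1), (-19, 69.8), (-16, 52.9), (-13, 53.9), (-10, 53.9), (-7, 53.0), (-4, 50.7), (-1, 50.1), (2, 52.9), (5, 53.8), (8, 65.4), (11, 68.3), (14, 69.2), (17, 69.3), (20, 68.2), (23, 66.3)]
```

```bash
python3 -m pendant '[[[-0.1,0,0.05,0,0,0,1],[-0.25,0,0.05,0,0,0,1],[-0.4,0,0.05,0,0,0,1],[-0.55,0,0.05,0,0,0,1],[-0.7,0,0.05,0,0,0,1],[-0.85,0,0.05,0,0,0,1],[-1,0,0.05,0,0,0,1],[-1.1,0,0.05,0,0,0,1]]]' >/dev/null
python3 -c "
from st import *
where();prof()"
python3 -m pendant '[[[-0.15,0,0,0,0,0,1],[-0.3,0,0,0,0,0,1],[-0.45,0,0,0,0,0,1],[-0.6,0,0,0,0,0,1],[-0.75,0,0,0,0,0,1],[-0.9,0,0,0,0,0,1],[-1,0,0,0,0,0,1],[-1,0,0,0,0,0,1]]]' >/dev/null
python3 -c "
from st import *
where();prof()"
```

```text
t22.22 S -21.4 N 30.2 v 1.0 F [ 1.4 -0.4  3. ] T [-0.05 -0.08 -0.  ] w 0.0152 pitch 10.02 yaw 3.37
[(-70, 1.5), (-67, 1.6), (-64, 1.5), (-61, 1.6), (-58, 1.8), (-55, 54.0), (-52, 54.1), (-49, 34.3), (-46, 48.8), (-43, 51.0), (-40, 52.0), (-37, 52.1), (-34, 51.1), (-31, 64.7), (-28, 69.8), (-25, 70.1), (-22, 70.2), (-19, 69.8), (-16, 65.8), (-13, 67.9), (-10, 68.6), (-7, 68.5), (-4, 67.7)]
t22.93 S -46.4 N 30.3 v 1.0 F [0.1 0.7 2.4] T [ 0.04 -0.11  0.  ] w 0.0152 pitch 10.01 yaw 3.38
[(-70, 49.8), (-67, 51.6), (-64, 52.2), (-61, 52.0), (-58, 50.7), (-55, 47.4), (-52, 49.7), (-49, 51.6), (-46, 52.2), (-43, 51.9), (-40, 50.6), (-37, 47.4), (-34, 49.6), (-31, 65.2), (-28, 52.1)]
```

```bash
python3 -m pendant '[[[-0.2,0,0,0,0,0,1],[-0.4,0,0,0,0,0,1],[-0.6,0,0,0,0,0,1],[-0.8,0,0,0,0,0,1],[-1,0,0,0,0,0,1],[-1.2,0,0,0,0,0,1],[-1.4,0,0,0,0,0,1],[-1.55,0,0,0,0,0,1]]]' >/dev/null
python3 -m pendant '[[[0,0,0,0,0,0,1],[0,0,0,0,0,0,1],[0,0,0,0,0,0,1],[0,0,0,0,0,0,1],[0,0,0,0,0,0,1],[0,0,0,0,0,0,1],[0,0,0,0,0,0,1],[0,0,0,0,0,0,1]]]' >/dev/null
python3 - <<'E'
from st import *
where();c=prof()
cv2.imwrite('pics/d3.png',c['color'][:,:,::-1])
E
```

```text
t24.32 S -84.6 N 30.0 v 0.8 F [-0.1  0.1  2.7] T [ 0.07 -0.14 -0.02] w 0.0148 pitch 10.03 yaw 3.36
[(-70, 51.1), (-67, 51.8), (-64, 51.9)]
```

View pics/d3.png

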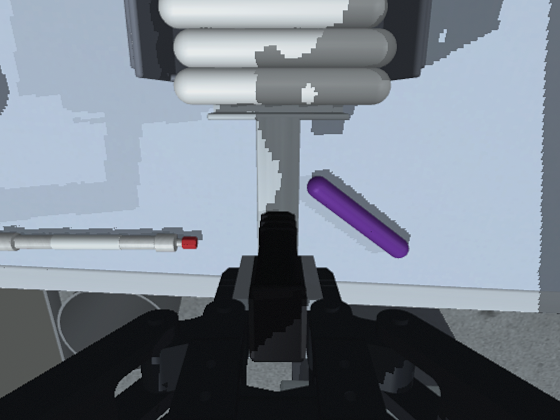

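Wrist view: exactly three rods lie side by side (rows 87, 47, 10) ahead of the back wall at row 115, with nothing on top. I'll back out, level the scoop and carry it.

```bash
python3 -m pendant '[[[-0.1,0,0,0,0,0,1],[-0.3,0,0,0,0,0,1],[-0.6,0,0,0,0,0,1],[-1,0,0,0,0,0,1],[-1.4,0,0,0,0,0,1],[-1.8,0,0,0,0,0,1],[-2.2,0,0,0,0,0,1],[-2.6,0,0,0,0,0,1]]]' >/dev/null
python3 -m pendant '[[[-0.3,0,0,0,0,0,1],[-0.5,0,0,0,0,0,1],[-0.6,0,-0.1,0,0.1,0,1],[-0.6,0,-0.3,0,0.4,0,1],[-0.6,0,-0.5,0,0.7,0,1],[-0.6,0,-0.7,0,1,0,1],[-0.6,0,-0.9,0,1.3,0,1],[-0.6,0,-1,0,1.5,0,1]]]' >/dev/null
python3 -m pendant '[[[0,0,0,0,0.1,0,1],[0,0,-0.1,0,0.17,0,1],[0,0,-0.3,0,0.17,0,1],[0,0,-0.5,0,0.17,0,1],[0,0,-0.5,0,0.17,0,1],[0,0,-0.5,0,0.17,0,1],[0,0,-0.5,0,0.17,0,1],[0,0,-0.5,0,0.17,0,1]]]' >/dev/null
python3 -c "
from st import *
where();to([.5407,-.1755,.22],-30);print(bot.get_obs()['q'])
c=cam('wrist');cv2.imwrite('pics/d4.png',c['color'][:,:,::-1])
W=cloud(c);m=(W[...,2]>.155)&(W[...,2]<.185);print(m.sum(),cv2.minAreaRect(W[m][:,:2].astype(np.float32)*1000))"
```

```text
t26.37 S -155.6 N 84.0 v 0.6 F [-0.5 -0.2  2.9] T [ 0.    0.19 -0.03] w 0.0155 pitch 0.04 yaw 3.36
t26.37 p [0.3672 0.176  0.2095] w 0.0155 F [-0.5  0.1 -2.9]
shift [ 6.1  14.44 -0.42] turn [0.   0.01 5.56]
[ 2.56036122e+01 -1.48084897e+01 -1.07537750e+01  9.40972342e+01
  1.14756914e-02 -1.57756664e+02]
25747 ((418.98345947265625, 177.9253387451172), (124.43202209472656, 113.58460235595703), 3.3702688217163086)
```

```bash
python3 -m pendant '[[[0,0.1,0,0,0,0.1,1],[0.1,0.3,-0.1,0,0,0.3,1],[0.2,0.6,-0.2,0,0,0.6,1],[0.4,1,-0.3,0,0,1,1],[0.6,1.5,-0.4,0,0,1.4,1],[0.8,2,-0.4,0,0,1.8,1],[1,2.5,-0.4,0,0,2.2,1],[1.2,3,-0.4,0,0,2.6,1]]]' >/dev/null
python3 -c "
from st import *
where();to([.5407,-.1755,.22],-30)"
```

```text
t27.08 S -130.6 N 99.4 v -100.4 F [-0.2  0.5  2.4] T [0.02 0.15 0.  ] w 0.0151 pitch -0.02 yaw -12.48
t27.08 p [0.4021 0.1017 0.2202] w 0.0151 F [-0.3 -0.4 -2.4]
shift [7.81 9.63 0.01] turn [-0.   -0.    2.92]
```

```bash
python3 -m pendant '[[[0.35,0.4,0,0,0,0.3,1],[0.7,0.8,0,0,0,0.6,1],[1.05,1.25,0,0,0,0.9,1],[1.4,1.7,0,0,0,1.2,1],[1.75,2.15,0,0,0,1.5,1],[2.1,2.6,0,0,0,1.8,1],[2.45,3,0,0,0,2.1,1],[2.8,3.4,0,0,0,2.4,1]]]' >/dev/null
python3 -c "
from st import *
where();to([.5407,-.1755,.22],-30)"
```

```text
t27.75 S -95.3 N 105.5 v -222.2 F [-0.6 -0.   2.9] T [0.09 0.17 0.  ] w 0.015 pitch -0.01 yaw -26.87
t27.75 p [0.4523 0.0036 0.2201] w 0.015 F [-0.5  0.3 -2.9]
shift [6.39 4.79 0.  ] turn [-0.   -0.    0.52]
```

```bash
python3 -m pendant '[[[0.5,0.35,0,0,0,0.2,1],[1,0.7,0,0,0,0.4,1],[1.5,1.1,0,0,0,0.5,1],[2,1.5,0,0,0,0.5,1],[2.5,1.85,0,0,0,0.5,1],[3,2.2,0,0,0,0.5,1],[3.5,2.6,0,0,0,0.5,1],[4,3,0,0,0,0.5,1]]]' >/dev/null
python3 -m pendant '[[[0.4,0.3,0,0,0,0,1],[0.8,0.6,0,0,0,0,1],[1.2,0.9,0,0,0,0,1],[1.5,1.1,0,0,0,0,1],[1.7,1.25,0,0,0,0,1],[1.8,1.35,0,0,0,0,1],[1.9,1.4,0,0,0,0,1],[1.9,1.4,0,0,0,0,1]]]' >/dev/null
python3 -c "
from st import *
where();to([.5407,-.1755,.125],-30);print(bot.get_obs()['q'])
c=cam('wrist');W=cloud(c);m=(W[...,2]>.155)&(W[...,2]<.185);print(m.sum(),cv2.minAreaRect(W[m][:,:2].astype(np.float32)*1000))"
```

```text
t29.08 S -28.3 N 116.9 v -394.5 F [0.9 0.6 1.9] T [0.06 0.18 0.01] w 0.0153 pitch 0.01 yaw -29.63
t29.08 p [ 0.5319 -0.1608  0.2198] w 0.0153 F [ 0.5 -1.  -1.9]
shift [0.6  0.34 3.79] turn [-0.    0.    0.06]
[-1.68252892e+01  5.53539053e+00  9.39232211e+00  9.38695117e+01
  7.93639413e-03 -1.67190751e+02]
27876 ((576.4750366210938, -187.4906005859375), (114.72371673583984, 124.41194915771484), 60.150760650634766)
```

```bash
python3 -m pendant '[[[0.1,0.05,0.3,0,0,0,1],[0.2,0.1,0.7,0,0,0,1],[0.4,0.2,1.2,0,0,0,1],[0.5,0.3,1.7,0,0,0,1],[0.6,0.34,2.2,0,0,0,1],[0.6,0.34,2.7,0,0,0,1],[0.6,0.34,3.2,0,0,0,1],[0.6,0.34,3.5,0,0,0,1]]]' >/dev/null
python3 -m pendant '[[[0,0,0.1,0,0,0,1],[0,0,0.15,0,0,0,1],[0,0,0.2,0,0,0,1],[0,0,0.22,0,0,0,1],[0,0,0.24,0,0,0,1],[0,0,0.26,0,0,0,1],[0,0,0.26,0,0,0,1],[0,0,0.26,0,0,0,1]]]' >/dev/null
python3 -c "
from st import *
where();to([.5407,-.1755,.123],-30)"
```

```text
t30.47 S -4.2 N 26.0 v -409.7 F [ 0.4 -0.9  2. ] T [ 0.1   0.21 -0.03] w 0.0154 pitch -0.01 yaw -29.63
t30.47 p [ 0.5406 -0.1755  0.126 ] w 0.0154 F [ 0.8  0.6 -2. ]
shift [ 0.   -0.    0.12] turn [-0.   -0.    0.06]
```

```bash
python3 -m pendant '[[[0,0,0.02,0,0,0,1],[0,0,0.04,0,0,0,1],[0,0,0.06,0,0,0,1],[0,0,0.08,0,0,0,1],[0,0,0.1,0,0,0,1],[0,0,0.1,0,0,0,1],[0,0,0.1,0,0,0,1],[0,0,0.1,0,0,0,1]]]' >/dev/null
python3 -c "
from st import *
where()"
python3 -m pendant '[[[0,0,0.01,0,0,0,1],[0,0,0.02,0,0,0,1],[0,0,0.03,0,0,0,1],[0,0,0.04,0,0,0,1],[0,0,0.04,0,0,0,1],[0,0,0.04,0,0,0,1],[0,0,0.04,0,0,0,1],[0,0,0.04,0,0,0,1]]]' >/dev/null
python3 -c "
from st import *
where();to([.5407,-.1755,.123],-30)"
```

```text
t31.13 S -3.8 N 23.4 v -409.7 F [ 0.2 -0.5  1.2] T [0.03 0.1  0.  ] w 0.0151 pitch 0.0 yaw -29.64
t31.80 S -3.7 N 22.8 v -409.7 F [-3.7  0.2 -6.4] T [ 0.23  0.56 -0.01] w 0.0155 pitch -0.01 yaw -29.63
t31.80 p [ 0.5406 -0.1755  0.1228] w 0.0155 F [-3.3  1.7  6.4]
shift [ 0.01 -0.   -0.01] turn [-0.   -0.    0.06]
```

```bash
python3 -m pendant '[[[0,0,-0.02,0,0,0,1],[0,0,-0.02,0,0,0,0.9],[0,0,-0.02,0,0,0,0.7],[0,0,-0.02,0,0,0,0.4],[0,0,-0.02,0,0,0,0],[0,0,-0.02,0,0,0,0],[0,0,-0.02,0,0,0,0],[0,0,-0.02,0,0,0,0]]]'
python3 -m pendant '[[[0,0,0,0,0,0,0],[0,0,0,0,0,0,0],[0,0,-0.3,0,0,0,0],[0,0,-1,0,0,0,0],[0,0,-2,0,0,0,0],[0,0,-3,0,0,0,0],[0,0,-4,0,0,0,0],[0,0,-4.5,0,0,0,0]]]'
python3 -m pendant '[[[-1,0,0,0,0,0,0],[-2,0,0,0,0,0,0],[-3,0,0,0,0,0,0],[-4,0,0,0,0,0,0],[-4,0,0,0,0,0,0],[-4,0,0,0,0,0,0],[-4,0,0,0,0,0,0],[-4,0,0,0,0,0,0]]]' >/dev/null
python3 - <<'E'
from st import *
c=cam('top');W=cloud(c);z=W[...,2]
m=(z>.135)&(z<.18)&(W[...,0]>.45)&(W[...,0]<.62)&(W[...,1]<-.1)&(W[...,1]>-.26);print('grip',m.sum(),W[m].mean(0))
m=(z>.066)&(z<.085)&(abs(W[...,0]-.62)<.1)&(abs(W[...,1]+.22)<.1);print('rods',m.sum(),W[m].mean(0),cv2.minAreaRect(W[m][:,:2].astype(np.float32)*1000))
cv2.imwrite('pics/f.png',cv2.resize(c['color'][120:280,120:460,::-1],(800,376)))
E
```

```text
time: 32.47
position: [0.5406, -0.1755, 0.1227]
eef_rot: [[0.869, -0.494, -0.0], [-0.494, -0.869, 0.0], [-0.0, -0.0, -1.0]]
wrist_force: [-0.5, 0.1, -0.2]
width: 0.0838
finger_force: 0.0
time: 33.13
position: [0.541, -0.1757, 0.2392]
eef_rot: [[0.869, -0.494, 0.004], [-0.494, -0.869, -0.001], [0.004, -0.001, -1.0]]
wrist_force: [0.8, 0.4, -0.0]
width: 0.0854
finger_force: 0.0
grip 0 [nan nan nan]
rods 1176 [ 0.62703307 -0.21397678  0.07148015] ((626.6383666992188, -208.6730194091797), (100.54715728759766, 119.4259033203125), 21.76877784729004)<stdin>:3: RuntimeWarning: Mean of empty slice.
  ret = um.true_divide(
```

View pics/f.png

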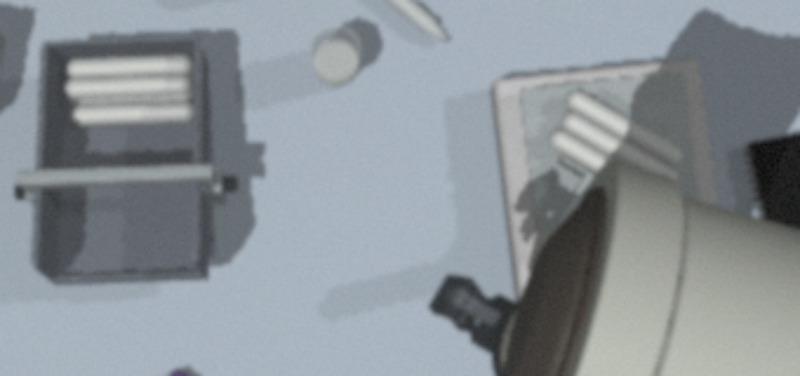

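```bash
python3 -c "
from st import *
c=cam('wrist');cv2.imwrite('pics/g.png',c['color'][:,:,::-1])
W=cloud(c);z=W[...,2];m=(z>.155)&(z<.165)&(W[...,1]<-.1);g=W[m].mean(0);print(m.sum(),g,cv2.minAreaRect(W[m][:,:2].astype(np.float32)*1000))"
```

```text
1920 [ 0.54060796 -0.17637594  0.16120889] ((540.573974609375, -176.44412231445312), (17.93138885498047, 27.9207706451416), 60.137657165527344)
```

View pics/g.png

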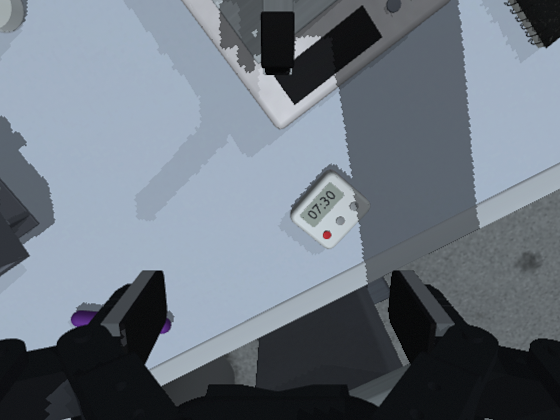

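The grip stands at (277,40), world (0.5406,-0.1764,0.161), upright. That puts the scoop's origin within 3 mm of the pan's middle, with the fingers clear. I'm handing in.

```bash
python3 -c "
from station import bot
print(bot.sign_off())"
```

```text
the job is handed in; nothing more can be done
None
```

The job is handed in, with no verdict reported back: the scoop stands released within about 3 mm of the pan's middle holding three level rods, no rods were seen outside the bin (five not counted one by one), and the bystanders were not touched.

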